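# Push a tube rack home on a bench mixer and snap its gate lever shut

## Robot

A 7-joint arm with a two-finger parallel gripper is mounted at the origin on the work surface. World frame = base frame: x ahead of the robot, y to its left, z up, the work surface at z = 0. Lengths are in m, angles in rad, forces in N, time in s.
With the tool pointing down it reaches from about 0.4 to 0.85 m from the base axis. Payload 4.4 kg.
Tool frame: the origin (TCP) lies at the very end of the fingers, on their centre line; the grasp point (between the pads) lies 19 mm behind it; y points along the fingers, z is the direction in which the jaws open and shut, and the axes are right-handed (so a half turn about y gives the same grasp; the last joint's range is limited). The gripper opens to 94 mm and grips with 3 to 60 N. Pads are 16 mm wide; open, the fingers measure 119 mm over their backs; the gripper's body (75 mm by 177 mm) begins 78 mm behind the grasp point.
Start: joints at [-1.228, 0.628, 0.038, 1.517, -0.027, 0.996, -0.02], TCP at [0.258, 0.596, 0.205] pointing down, gripper open.
Joint ranges: [-3.06, 3.06], [-0.37, 2.12], [-1.25, 1.32], [0.18, 2.47], [-1.1, 4.24], [0.23, 1.98], [-2.94, 2.94]. Speed limits (rad/s): [2.57, 2.57, 3.14, 3.14, 3.14, 3.14, 3.14].

## Interface

Orientations are given as a 3x3 rotation matrix whose columns are the frame's x, y, z axes.
In Python, from workcell import arm, optics gives the robot as it stands. The module is installed in compiled form; this text tells all that it offers.
- The arm moves only by the shell command python3 -m pendant 'ROWS' [OPENING] [FORCE]. ROWS is text: rows parted by semicolons, each of 4 numbers parted by spaces: the shift along the tool's x, y, z in m, then the turn about the tool's y in degrees. In form: tx ty tz spin; .... A call has 1 to 5 rows; each row is the pose to reach, as a shift and turn from the pose commanded when the call began, along the tool's axes at that moment; what a row does not reach only later rows make up. A row lasts 1/8 s, in which the tool goes at most 62.5 mm and 10.7 degrees, less where a joint would pass 70% of its speed; a pose out of reach is approached as far as the arm can. A call with a gripper value outside its range is refused whole. OPENING is the closure, from 0 (fully open) to 1 (shut), set as the call begins (- or left out, the last holds). The fingers move at their own pace and stop on an object; FORCE is the grip in N (left out, the last holds). Time passes only in rows, so rows that repeat a pose let the fingers close. It gives the time, the measured TCP pose, the force and the opening at its end, in the units of the state.
- arm.read_state(): the state, without advancing time (a new reading comes with each control period).
- optics.capture(name): name is "side" or "top"; returns (picture, depth): 420x560x3 uint8, red, green, blue; 420x560 float32, m along the optical axis (not along the pixel's ray), 0 where there is no reading.
- optics.camera_model(name): a dict with "vertical_fov" (degrees; the focal length in pixels is half the picture's height over the tangent of half this angle, whatever the lens; pixels are square), "cx", "cy" (the principal point, pixels), "R" (3x3) and "t" (3): a world point X has camera coordinates R X + t. Camera axes: x right, y down, z forward; pixel columns grow to the right and rows downward; lengths in m; the calibration is good to about 2 mm. A picture is of the moment at which its call begins. camera_model takes no time and is no camera call.
- arm.hand_in(): hands the job in, once; it reports no verdict.
The state is a dict: "time_s": time; "joint_pos": joint angles; "dq": joint speeds; "joint_efforts": joint torques, N m; "tool_pos": TCP position; "eef_rot": TCP orientation; "wrist_force": force on the tool from outside, world axes, zero at the start; "ft_torque": the same for the moment, N m; "grip_width": finger opening in m.
Only numpy, scipy, OpenCV 4.12 (cv2) and the standard library are available. Lean on these libraries where they do the work, as an engineer would, in place of code of your own. Each camera call takes 0.05 s, during which the arm holds its last target.

## Task

Two bench mixers stand on the lab bench, and one of them carries a rack of small tubes that is not yet fully home. With the fingertips, push the rack along its platform until it sits fully home against the back stop, and then flip that mixer's lever over past its centre so that it snaps shut and its gate bar lies across the front of the rack. Do not lift the rack, leave the empty mixer's lever as it is, and do not disturb the other things on the bench.

Things in the scene. Friction and masses are not known exactly. Their poses are not given: they have to be found in the camera images.
- mixer: the mixer that carries the rack, fixed; grey body 215 (x) x 170 (y) mm, platform top 60 mm above the bench. Origin under its middle, on the bench; x points level from its open front (towards the robot) to its back stop, z up. Two 14 mm high rails along x, 84 mm apart, guide the rack; the back stop's face is at x = +60 mm, 26 mm high above the platform
- mixer_seat (a point): where the rack's centre is when the rack is fully home (in the mixer's frame: 0, 0, 83 mm); axes as the mixer's
- rack_center (a point): centre of the loose tube rack: white block 120 (x) x 80 (y) x 46 mm high, 0.2 to 0.4 kg, tube caps 6.5 mm above its top. It stands between the rails on the platform, 25 to 42 mm short of home along the mixer's x, axes nearly as the mixer's. Its flat front face (towards the robot) is 60 mm from its centre and free to push on between the rails; a few newtons slide it
- clamp (a joint): toggle lever of the rack's mixer, turning about the mixer's x. 0 = open: handle leans 0.70 rad from upright outwards (mixer's -y), gate bar stands up. 1.40 = shut: handle leans 0.70 inwards (+y), gate bar lies level across the front of the rack. Over-centre spring, centre at 0.70 (handle upright): either end is held with about 0.2 N m, and let go it snaps to the nearer end
- clamp_tip (a point): centre of the round end of that lever's handle, 85 mm from the pivot; handle 16 mm thick over its outer half, 10 mm below. Moves with the lever
- clamp_pivot (a point): that lever's pivot (in the mixer's frame: -70, -72, 90 mm; axes as the mixer's) in a 20 mm wide fork that rises 8 mm above it. The gate bar, 10 mm thick, 48 mm long from the pivot, stands beside the handle when open; it shuts 5 mm clear of the front of a rack that is fully home and lands on top of one well short of home
- spare: the empty mixer, the same in every way, fixed; origin and axes likewise
- spare_clamp (a joint): angle of the empty mixer's lever, 0 = open (as it must stay)
- jar: small jar with white lid, 44 mm across, 55 mm high, stands between the two mixers; origin under its middle
- tipbox: closed blue plastic box 85 x 60 x 45 mm high, stands in front of and between the mixers; origin under its middle
- kitbox: paper carton 50 x 100 x 60 mm high behind the mixers; origin under its middle
- reagent: amber bottle 52 mm across, 100 mm high, left of the mixers; origin under its middle
- washbottle: white wash bottle 60 mm across, 155 mm high to the spout, behind the mixers; origin under its middle
- dish: clear flat dish 90 mm across, 16 mm high, at the left of the bench; origin under its middle
- timer: grey bench timer 50 x 65 x 20 mm, at the right of the bench; origin under its middle
Things that resemble listed ones, but are neither listed nor needed, are in the scene too. What is shaped like the part that bears rack_center but turquoise is not meant.

How it is judged:
By the outcome, as a careful person would: the job done as asked, in the order asked, and still so for the second after the job is handed in, with the robot touching nothing.
It also fails if it takes over 42 s, if anything falls off the work surface, if the arm or the gripper's body presses on something with over 40 N, if the wrist force passes 120 N, or if a joint passes its speed limit or range.

## Working session

There is one attempt and no reset: what is moved stays moved. The work goes in short steps, Python scripts to look and compute and a shell command to move; the robot and the scene stay as the last step left them, time stands still between calls to the robot, and variables do not carry over. Pictures are saved under pics/ and viewed, and the job is handed in when it is done.

```bash
mkdir -p pics; python3 - <<'E'
from workcell import arm, optics
import cv2, numpy as np
s=arm.read_state()
for k,v in s.items(): print(k,np.round(v,3).tolist())
for n in("side","top"):
    p,d=optics.capture(n); cv2.imwrite(f"pics/{n}0.png",p[:,:,::-1]); np.savez(f"{n}0.npz",p=p,d=d)
    m=optics.camera_model(n); print(n,{k:np.round(v,4).tolist() for k,v in m.items() if not isinstance(v,str)}, (d==0).mean())
E
```

```text
time_s 0.0
joint_pos [-1.228, 0.629, 0.038, 1.518, -0.027, 0.996, -0.02]
dq [-0.001, 0.001, 0.0, 0.001, 0.0, 0.0, 0.0]
joint_efforts [0.0, -54.973, 1.144, -18.664, -0.052, 0.024, 0.0]
tool_pos [0.258, 0.596, 0.205]
eef_rot [[0.918, -0.001, 0.397], [-0.397, -0.002, 0.918], [0.0, -1.0, -0.002]]
wrist_force [0.531, 0.214, 0.098]
ft_torque [-0.016, 0.016, 0.012]
grip_width 0.094
side {'vertical_fov': 45.9752, 'cx': 283.7716, 'cy': 211.0512, 'R': [[0.8643, -0.5026, 0.0184], [-0.356, -0.6373, -0.6835], [0.3552, 0.5842, -0.7298]], 't': [-0.4465, 0.246, 1.2251]} 0.003996598639455782
top {'vertical_fov': 47.4975, 'cx': 291.722, 'cy': 207.6409, 'R': [[0.0256, -0.9997, -0.0041], [-0.9949, -0.0251, -0.0977], [0.0976, 0.0066, -0.9952]], 't': [-0.0181, 0.5222, 1.3879]} 0.003971088435374149
```

```bash
ls -la; ls pics
```

```text
total 3236
drwxr-xr-x  3 agent agent    4096 Dec  7 00:34 .
drwxr-xr-x 23 root  root     4096 Dec  7 00:34 ..
drwxr-xr-x  2 agent agent    4096 Dec  7 00:34 pics
-rw-r--r--  1 agent agent 1646890 Dec  7 00:34 side0.npz
-rw-r--r--  1 agent agent 1646890 Dec  7 00:34 top0.npz
side0.png
top0.png
```

View pics/side0.png

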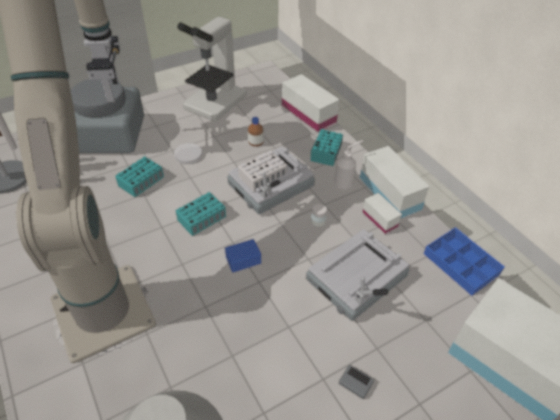

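View pics/top0.png

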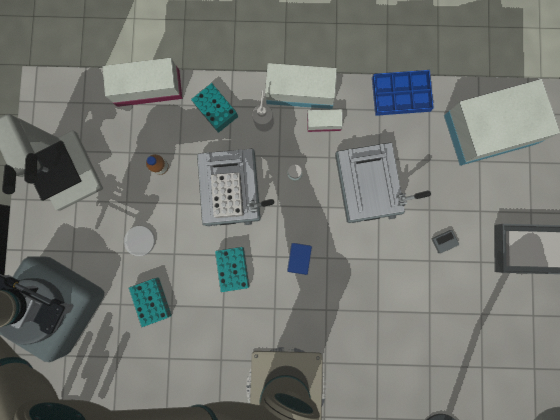

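The rack's mixer is the left one (top view ~228,187; side ~270,177). The spare is on the right (~370,182 top). The tipbox is at (300,259) and the jar at (294,172). I'll zoom in next.

```bash
cat > h.py <<'E'
import numpy as np, cv2
from workcell import arm, optics
def cam(n):
    m=optics.camera_model(n); f=210/np.tan(np.radians(m["vertical_fov"])/2)
    return f,m["cx"],m["cy"],np.array(m["R"]),np.array(m["t"])
def cloud(n,d):
    f,cx,cy,R,t=cam(n); v,u=np.mgrid[:420,:560]
    P=np.stack([(u-cx)/f*d,(v-cy)/f*d,d],-1)
    return (P-t)@R
def proj(n,X):
    f,cx,cy,R,t=cam(n); c=np.atleast_2d(X)@R.T+t
    return np.stack([cx+f*c[:,0]/c[:,2],cy+f*c[:,1]/c[:,2]],1)
def ray(n,u,v,z):
    f,cx,cy,R,t=cam(n); o=-R.T@t; r=R.T@np.array([(u-cx)/f,(v-cy)/f,1.]); return o+r*(z-o[2])/r[2]
E
python3 - <<'E'
from h import *
t=np.load("top0.npz");s=np.load("side0.npz")
c=t["p"][135:240,185:310,::-1]; cv2.imwrite("pics/topc.png",cv2.resize(c,None,fx=6,fy=5.7,interpolation=cv2.INTER_CUBIC)[:600,:750])
c=s["p"][130:230,210:340,::-1]; cv2.imwrite("pics/sidec.png",cv2.resize(c,None,fx=6,fy=6,interpolation=cv2.INTER_CUBIC))
C=cloud("top",t["d"]);D=cloud("side",s["d"])
for u,v in[(300,259),(294,172),(330,150),(205,175),(228,195),(270,203),(100,180),(215,300),(155,163)]: print("top",u,v,C[v,u].round(3))
for u,v in[(243,253),(320,215),(330,280),(236,190),(260,172),(150,230)]: print("side",u,v,D[v,u].round(3))
E
```

```text
top 300 259 [ 0.372 -0.033  0.044]
top 294 172 [ 0.624 -0.009  0.055]
top 330 150 [ 0.704 -0.117  0.004]
top 205 175 [0.608 0.25  0.058]
top 228 195 [0.546 0.174 0.105]
top 270 203 [0.521 0.053 0.158]
top 100 180 [0.594 0.579 0.001]
top 215 300 [0.245 0.214 0.007]
top 155 163 [0.635 0.39  0.086]
side 243 253 [ 0.369 -0.039  0.043]
side 320 215 [ 0.62  -0.024  0.043]
side 330 280 [ 0.514 -0.231  0.056]
side 236 190 [0.466 0.2   0.024]
side 260 172 [0.523 0.151 0.11 ]
side 150 230 [ 0.191  0.197 -0.002]
```

View pics/topc.png

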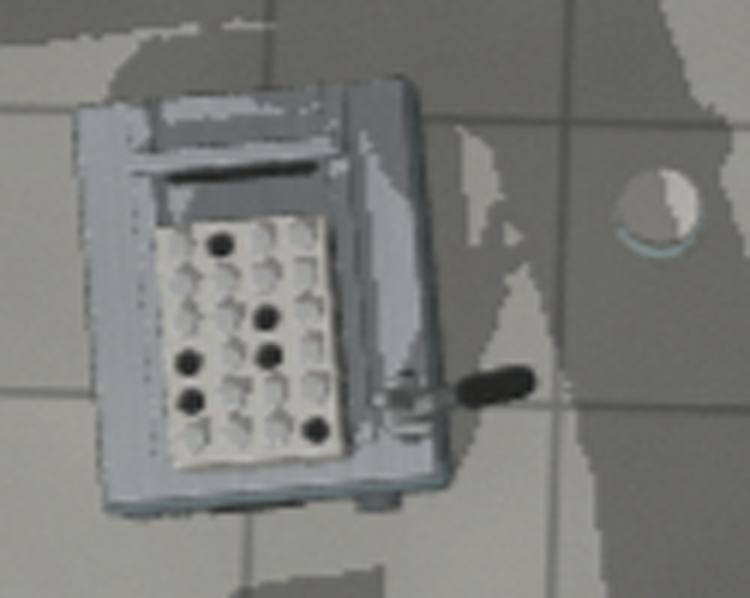

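View pics/sidec.png

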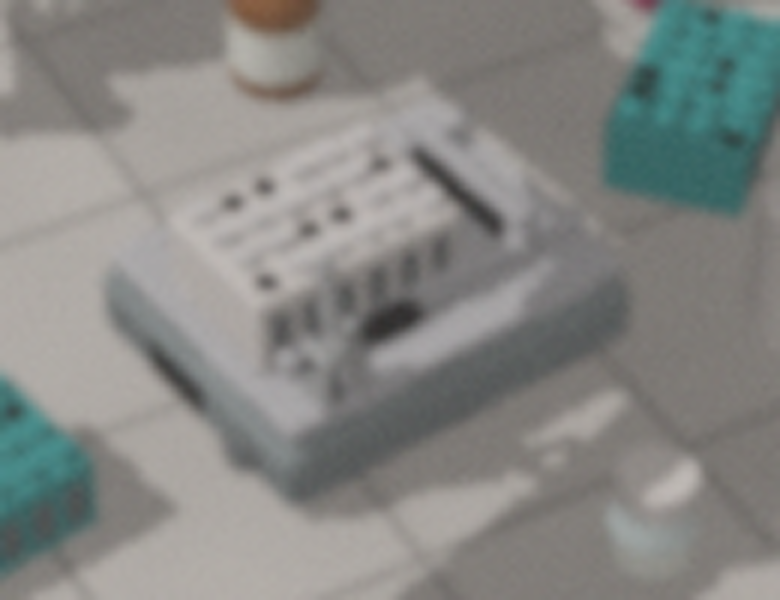

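```bash
cat > meas.py <<'E'
from h import *
def rect(pts):
    r=cv2.minAreaRect((pts*1000).astype(np.float32)); return np.round(r[0],1),np.round(r[1],1),round(r[2],2)
def measure(t,s):
  for nm,d in(("top",t),("side",s)):
    C=cloud(nm,d["d"]); X,Y,Z=C[...,0],C[...,1],C[...,2]; P=d["p"].astype(int)
    reg=(X>.43)&(X<.72)&(Y>.03)&(Y<.31)&(d["d"]>0)
    pl=reg&(Z>.05)&(Z<.07)
    k=np.ones((3,3),np.uint8); 
    n,l,st,_=cv2.connectedComponentsWithStats(pl.astype(np.uint8)); i=1+st[1:,4].argmax()
    print(nm,"plat",rect(C[l==i][:,:2]), "Zmed",np.median(Z[pl]).round(4))
    mx=P.max(-1);mn=P.min(-1)
    rk=reg&(Z>.098)&(Z<.12)
    n,l,st,_=cv2.connectedComponentsWithStats(rk.astype(np.uint8)); i=1+st[1:,4].argmax()
    print(nm,"rack",rect(C[l==i][:,:2]),st[i], "Z",np.percentile(Z[l==i],[10,50,90]).round(4))
    hd=reg&(mx<70)&(Z>.11)
    print(nm,"handle",hd.sum(),C[hd].mean(0).round(3) if hd.any() else "", C[hd].min(0).round(3) if hd.any() else "",C[hd].max(0).round(3) if hd.any() else "")
if __name__=="__main__": measure(np.load("top0.npz"),np.load("side0.npz"))
E
python3 meas.py
python3 - <<'E'
from h import *
# rail/back stop profile: z map of top around mixer
t=np.load("top0.npz");C=cloud("top",t["d"])
print((C[145:230:3,194:264:3,2]*1000).round().astype(int))
# silhouette corners in crop pixel -> cast to z=.06
for cu,cv_ in [(78,105),(412,82),(445,488),(105,512)]:
    u=185+cu/6-.4; v=135+cv_/5.7-.4; print(u,v,ray("top",u,v,.06).round(4))
E
```

```text
top plat (array([579. , 185.2]), array([208.2, 159.9]), 6.94) Zmed 0.0603
top rack (array([548.7, 180.5]), array([120.9,  80.5]), 6.4) [ 211  172   31   45 1217] Z [0.1033 0.1077 0.1136]
top handle 71 [0.524 0.07  0.148] [0.515 0.045 0.111] [0.559 0.206 0.167]
side plat (array([576. , 182.4]), array([210.6, 165.9]), 6.8) Zmed 0.0576
side rack (array([543.5, 179.5]), array([123.5,  87.2]), 6.59) [238 151  48  32 772] Z [0.1003 0.1045 0.1103]
side handle 28 [0.516 0.053 0.151] [0.512 0.044 0.135] [0.525 0.07  0.165]
[[   3    7    0   -4   -2   -2    1   -1    6    1    3   -3    1    2
     2   -6    0    3   -2    1   -2    4    0    2]
 [  -1    0   -5   -4    0   -2    1   -2   -2    1    3    5    0    0
     4   -2   -3   -4    1    2   -4   -2   -3   -3]
 [   2   -2    4   -1    3    0   -1    1    4   62   63   56   59   56
    52   79   60   60   59   68   24    1    1   -2]
 [   4   62   53   60   76   76   56   57   58   65   61   60   63   57
    63   79   67   61   60   60   40    8    2    2]
 [   0   40   60   59   78   71   58   59   60   59   61   58   60   62
    57  
[... 2561 characters left out ...]
   64   65   58   58   61   61   62   56   57   58   54
    45   38   46   42   43   42   42   35 1432    1]
 [  -4    0    2   43   45   46   44   41   42   39   43   36   39   33
     3    3   -3   32   41   27   -1    0    0    1]
 [   0    1   -1    1    2   -2    1    1   -4   -1   -4   -5   -3   -5
    -5    3   -6    0    0    1   -2    1    1   -2]
 [   2    4    4    2   -2    1    0   -3   -2    2   -1   -3   -3    2
     3    0    0   -4    2   -4    2   -5   -1    0]]
197.6 153.02105263157895 [0.6726 0.2742 0.06  ]
253.26666666666668 148.9859649122807 [0.6886 0.1118 0.06  ]
258.7666666666667 220.21403508771928 [0.4803 0.0889 0.06  ]
202.1 224.42456140350876 [0.464  0.2518 0.06  ]
```

Estimated mixer pose is (0.577, 0.183) with a yaw of about 6.4°. The rack is roughly 28–33 mm short of home. I'll close the fingers, turn so the jaws lie along mixer y, and go to a spot in front of the rack.

```bash
python3 -m pendant '0.04 0 -0.04 -6; 0.085 0 -0.08 -12; 0.13 0 -0.12 -18; 0.175 0 -0.16 -24; 0.22 0 -0.2 -29.8' 1 20
```

```text
time_s: 0.72
tool_pos: [0.3813, 0.3235, 0.2053]
eef_rot: [[0.993, -0.0, -0.115], [0.115, -0.0, 0.993], [-0.0, -1.0, -0.0]]
wrist_force: [1.2, 0.7, 0.4]
grip_width: 0.0472
```

```bash
python3 -m pendant '0.016 0 -0.053 0; 0.032 0 -0.107 0; 0.048 0 -0.16 0; 0.048 0 -0.16 0' && python3 - <<'E'
from h import *
from meas import *
print(arm.read_state()["tool_pos"])
D={}
for n in("side","top"):
    p,d=optics.capture(n); D[n]=dict(p=p,d=d)
    c=(p[130:230,210:340] if n=="side" else p[135:260,185:310])[:,:,::-1]; cv2.imwrite(f"pics/{n}1.png",cv2.resize(c,None,fx=4.8,fy=4.8,interpolation=cv2.INTER_CUBIC))
measure(D["top"],D["side"])
E
```

```text
time_s: 1.23
tool_pos: [0.4477, 0.1667, 0.2052]
eef_rot: [[0.995, 0.0, -0.102], [0.102, -0.002, 0.995], [-0.0, -1.0, -0.002]]
wrist_force: [-0.4, 0.4, 0.1]
grip_width: 0.0077
[0.4476566  0.16672691 0.20524062]
top plat (array([609.8, 122.3]), array([160.5,  30.6]), 5.94) Zmed 0.0606
top rack (array([551.8, 180.8]), array([113.9,  80.1]), 5.96) [ 211  172   31   41 1028] Z [0.1033 0.1076 0.1138]
top handle 801 [0.462 0.111 0.399] [0.43  0.045 0.11 ] [0.556 0.215 0.653]
side plat (array([576. , 183.5]), array([208.3, 165.5]), 6.93) Zmed 0.0577
side rack (array([543.9, 179.1]), array([123. ,  86.5]), 7.56) [238 151  48  32 779] Z [0.1007 0.1047 0.1103]
side handle 703 [0.461 0.117 0.462] [0.43  0.042 0.139] [0.525 0.251 0.608]
```

View pics/side1.png

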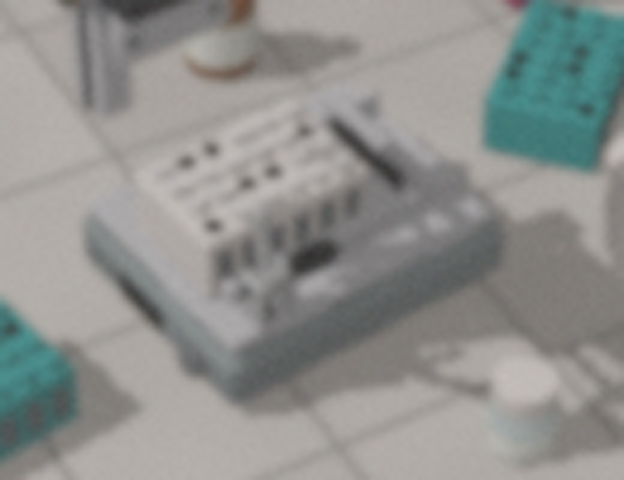

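View pics/top1.png

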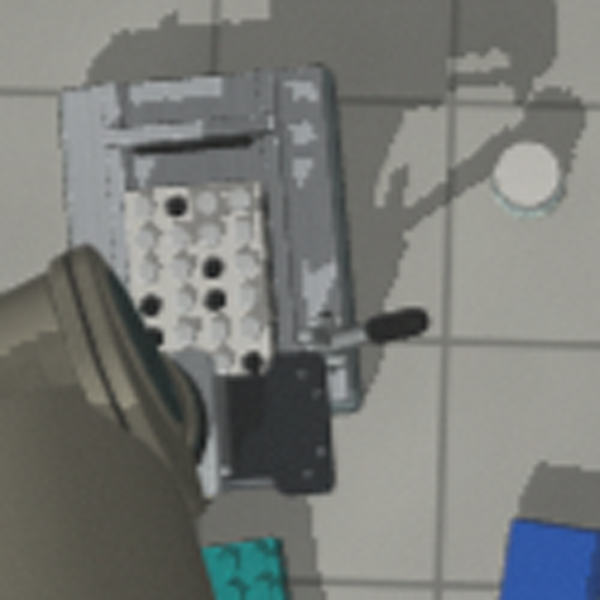

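The gripper is in front of the rack and nothing has moved. The handle's black tip is still out at side ~(315,257) and top ~(398,323). I'll descend now.

```bash
python3 -m pendant '0 0.045 0 0; 0 0.09 0 0; 0 0.125 0 0; 0 0.133 0 0; 0 0.133 0 0' 1 20
```

```text
time_s: 1.95
tool_pos: [0.4459, 0.173, 0.0726]
eef_rot: [[0.994, -0.0, -0.113], [0.113, 0.0, 0.994], [-0.0, -1.0, 0.0]]
wrist_force: [-0.3, 0.6, 0.3]
grip_width: 0.0003
```

```bash
python3 -m pendant '0.008 0 0 0; 0.016 0 0 0; 0.024 0 0 0; 0.03 0 0 0; 0.035 0 0 0' && python3 -m pendant '0.004 0 0 0; 0.008 0 0 0; 0.012 0 0 0; 0.016 0 0 0; 0.016 0 0 0'
```

```text
time_s: 2.58
tool_pos: [0.4801, 0.1754, 0.0724]
eef_rot: [[0.994, -0.002, -0.111], [0.111, -0.001, 0.994], [-0.002, -1.0, -0.0]]
wrist_force: [-4.2, -0.1, 3.6]
grip_width: 0.0005
time_s: 3.2
tool_pos: [0.4981, 0.1777, 0.0725]
eef_rot: [[0.994, 0.002, -0.111], [0.111, 0.001, 0.994], [0.002, -1.0, 0.0]]
wrist_force: [0.5, 0.6, -0.0]
grip_width: 0.0002
```

```bash
python3 -m pendant '0.002 0 0 0; 0.004 0 0 0; 0.006 0 0 0; 0.007 0 0 0' && python3 -m pendant '0.001 0 0 0; 0.002 0 0 0'
```

```text
time_s: 3.7
tool_pos: [0.5038, 0.1782, 0.0725]
eef_rot: [[0.994, -0.0, -0.111], [0.111, -0.0, 0.994], [-0.0, -1.0, -0.0]]
wrist_force: [-3.6, -0.3, 3.8]
grip_width: 0.0007
time_s: 3.95
tool_pos: [0.5057, 0.1784, 0.0725]
eef_rot: [[0.994, -0.0, -0.111], [0.111, -0.0, 0.994], [-0.0, -1.0, -0.0]]
wrist_force: [-4.2, -0.6, 2.8]
grip_width: 0.0005
```

```bash
python3 -m pendant '0.001 0 0 0; 0.002 0 0 0' && python3 -m pendant '0.001 0 0 0; 0.002 0 0 0'
```

```text
time_s: 4.2
tool_pos: [0.5078, 0.1787, 0.0725]
eef_rot: [[0.994, -0.0, -0.111], [0.111, -0.0, 0.994], [-0.0, -1.0, -0.0]]
wrist_force: [-4.1, -1.7, 4.7]
grip_width: 0.0003
time_s: 4.45
tool_pos: [0.5097, 0.1789, 0.0725]
eef_rot: [[0.994, -0.0, -0.111], [0.111, -0.0, 0.994], [-0.0, -1.0, -0.0]]
wrist_force: [-4.3, 0.2, 4.3]
grip_width: 0.0006
```

```bash
python3 -m pendant '0.001 0 0 0; 0.002 0 0 0' && python3 -m pendant '0.001 0 0 0; 0.002 0 0 0'
```

```text
time_s: 4.7
tool_pos: [0.5105, 0.179, 0.0723]
eef_rot: [[0.994, -0.002, -0.111], [0.111, -0.001, 0.994], [-0.002, -1.0, -0.0]]
wrist_force: [-7.6, -1.3, 5.7]
grip_width: 0.0003
time_s: 4.95
tool_pos: [0.5105, 0.1789, 0.0721]
eef_rot: [[0.994, -0.006, -0.112], [0.112, -0.002, 0.994], [-0.006, -1.0, -0.001]]
wrist_force: [-12.0, -1.0, 9.2]
grip_width: 0.0004
```

Contact with the back stop: the finger stalled and the force rose from 4 to 12 N. I'll back straight off, raise the tool, and look.

```bash
python3 -m pendant '-0.01 0 0 0; -0.025 0 0 0; -0.05 0 0 0; -0.07 -0.02 0 0; -0.1 -0.07 0 0' && python3 -m pendant '-0.03 -0.05 0 0; -0.06 -0.06 0 0;-0.06 -0.06 0 0'; python3 - <<'E'
from h import *
from meas import *
D={}
for n in("side","top"):
    p,d=optics.capture(n); D[n]=dict(p=p,d=d); np.savez(n+"2.npz",p=p,d=d)
    c=(p[130:230,210:340] if n=="side" else p[135:260,185:310])[:,:,::-1]; cv2.imwrite(f"pics/{n}2.png",cv2.resize(c,None,fx=4.8,fy=4.8,interpolation=cv2.INTER_CUBIC))
measure(D["top"],D["side"])
E
```

```text
time_s: 5.58
tool_pos: [0.415, 0.1683, 0.142]
eef_rot: [[0.994, 0.001, -0.111], [0.111, 0.0, 0.994], [0.001, -1.0, 0.0]]
wrist_force: [0.4, 0.7, 0.2]
grip_width: 0.0006
time_s: 5.95
tool_pos: [0.3553, 0.1621, 0.2038]
eef_rot: [[0.994, 0.005, -0.112], [0.112, 0.002, 0.994], [0.005, -1.0, 0.002]]
wrist_force: [0.0, -0.4, -0.3]
grip_width: -0.0
top plat (array([579.5, 184.4]), array([204.5, 161.3]), 6.71) Zmed 0.0604
top rack (array([579.7, 183.9]), array([121.1,  81. ]), 6.72) [ 210  161   31   45 1212] Z [0.1032 0.1076 0.1136]
top handle 70 [0.526 0.071 0.147] [0.515 0.045 0.11 ] [0.624 0.208 0.167]
side plat (array([575.2, 184.4]), array([208.4, 166.9]), 7.5) Zmed 0.0574
side rack (array([575.7, 183.5]), array([123.7,  85.2]), 6.28) [247 148  48  30 757] Z [0.1007 0.1044 0.1103]
side handle 30 [0.516 0.054 0.151] [0.512 0.042 0.134] [0.524 0.068 0.162]
```

View pics/side2.png

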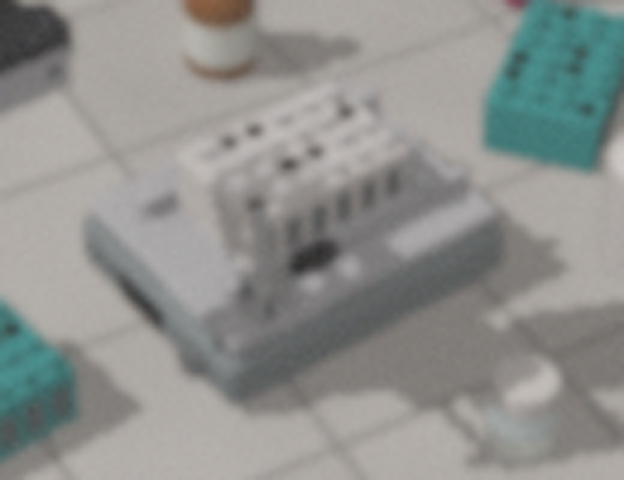

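View pics/top2.png

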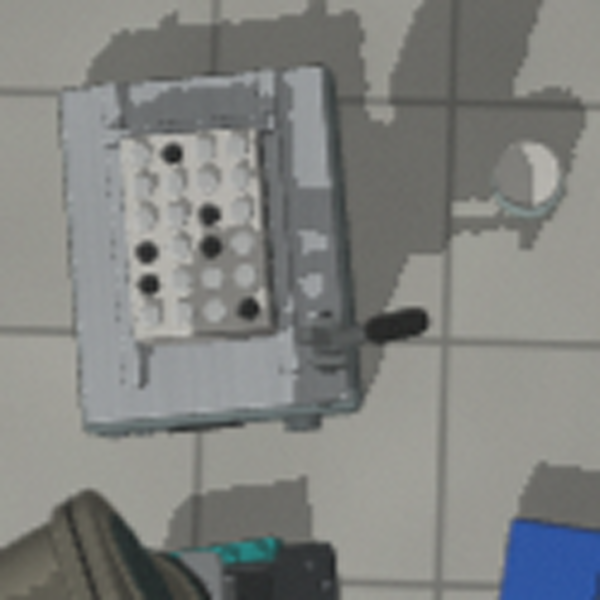

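The rack now coincides with the seat: top view gives rack (579.7,183.9) and mixer (579.5,184.4), side view agrees within 1 mm. It is flush at the stop, around (190,135) in the top crop. Next I'll go to the outer side of the handle.

```bash
python3 -m pendant '0 0 -0.055 0; 0.03 0 -0.11 0; 0.08 0 -0.15 0; 0.12 0 -0.168 0; 0.153 0 -0.168 0' && python3 -m pendant '0 0.02 0 0; 0 0.04 0 0;0 0.06 0 0; 0 0.079 0 0; 0 0.079 0 0'
```

```text
time_s: 6.68
tool_pos: [0.5288, 0.0085, 0.2011]
eef_rot: [[0.994, 0.001, -0.106], [0.106, -0.001, 0.994], [0.001, -1.0, -0.002]]
wrist_force: [-0.4, 0.1, -0.5]
grip_width: 0.0004
time_s: 7.3
tool_pos: [0.5254, 0.011, 0.1212]
eef_rot: [[0.994, -0.003, -0.11], [0.11, -0.001, 0.994], [-0.003, -1.0, -0.0]]
wrist_force: [0.3, 0.7, -0.1]
grip_width: 0.0005
```

```bash
python3 -m pendant '0 0 0.01 0; 0 0 0.018 0; 0 0 0.026 0; 0 0 0.034 0; 0 0 0.042 0' && python3 -m pendant '0 0 0.008 0; 0 0 0.016 0;0 0 0.024 0; 0 0 0.03 0'
```

```text
time_s: 7.92
tool_pos: [0.5229, 0.0516, 0.1251]
eef_rot: [[0.994, 0.005, -0.109], [0.109, -0.002, 0.994], [0.004, -1.0, -0.003]]
wrist_force: [1.0, -5.0, 3.3]
grip_width: 0.0003
time_s: 8.43
tool_pos: [0.5169, 0.0847, 0.1232]
eef_rot: [[0.994, -0.001, -0.112], [0.112, 0.001, 0.994], [-0.001, -1.0, 0.001]]
wrist_force: [-0.1, 0.1, -0.4]
grip_width: 0.0006
```

```bash
python3 -m pendant '0 0 0.008 0; 0 0 0.016 0; 0 0 0.02 0' && python3 -m pendant '0 0 -0.02 0; 0 0 -0.06 0; 0 0 -0.1 0; 0 -0.03 -0.12 0; 0 -0.08 -0.12 0' && python3 -m pendant '-0.06 0 0 0; -0.12 0 0 0; -0.17 0 0 0; -0.17 0 0 0'; python3 - <<'E'
from h import *
from meas import *
D={}
for n in("side","top"):
    p,d=optics.capture(n); D[n]=dict(p=p,d=d); np.savez(n+"3.npz",p=p,d=d)
    c=(p[130:230,210:340] if n=="side" else p[135:260,185:310])[:,:,::-1]; cv2.imwrite(f"pics/{n}3.png",cv2.resize(c,None,fx=4.8,fy=4.8,interpolation=cv2.INTER_CUBIC))
    cv2.imwrite(f"pics/{n}3f.png",p[:,:,::-1])
measure(D["top"],D["side"])
E
```

```text
time_s: 8.8
tool_pos: [0.5151, 0.1039, 0.1234]
eef_rot: [[0.994, -0.0, -0.112], [0.112, 0.0, 0.994], [-0.0, -1.0, 0.0]]
wrist_force: [1.1, -0.1, 0.2]
grip_width: 0.0005
time_s: 9.43
tool_pos: [0.5273, -0.0188, 0.203]
eef_rot: [[0.994, -0.004, -0.107], [0.107, -0.001, 0.994], [-0.004, -1.0, -0.001]]
wrist_force: [1.0, 0.6, -0.3]
grip_width: 0.0005
time_s: 9.93
tool_pos: [0.3555, -0.0356, 0.2035]
eef_rot: [[0.994, -0.003, -0.11], [0.11, -0.0, 0.994], [-0.003, -1.0, 0.0]]
wrist_force: [1.3, 1.3, 0.5]
grip_width: 0.0006
top plat (array([579.5, 184.6]), array([205.1, 161.5]), 6.86) Zmed 0.0605
top rack (array([579.4, 183.7]), array([120.6,  81.2]), 6.48) [ 210  161   31   45 1200] Z [0.1033 0.1077 0.1133]
top handle 82 [0.52  0.152 0.145] [0.506 0.13  0.11 ] [0.629 0.213 0.168]
side plat (array([609.1, 128.5]), array([241. , 109.7]), 38.91) Zmed 0.0582
side rack (array([567.3, 175.9]), array([150.5,  98.1]), 19.26) [255 148  40  38 670] Z [0.1009 0.1047 0.1106]
side handle 38 [0.509 0.145 0.144] [0.504 0.133 0.129] [0.515 0.158 0.159]
```

View pics/side3.png

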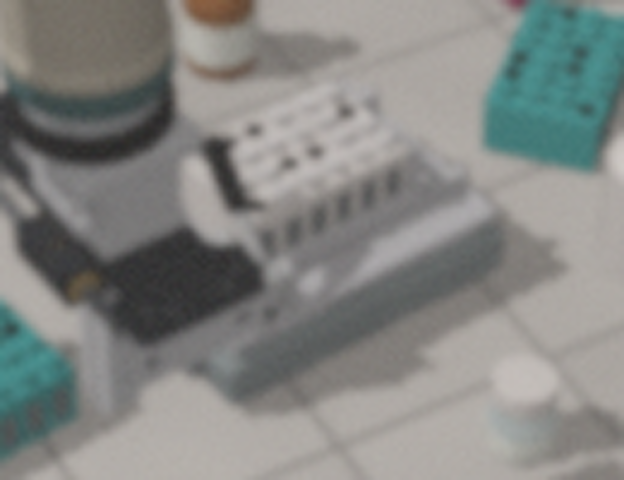

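View pics/top3.png

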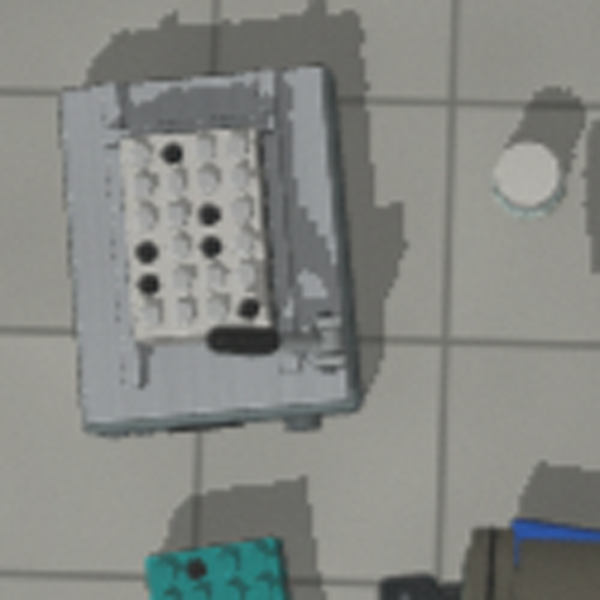

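View pics/top3f.png

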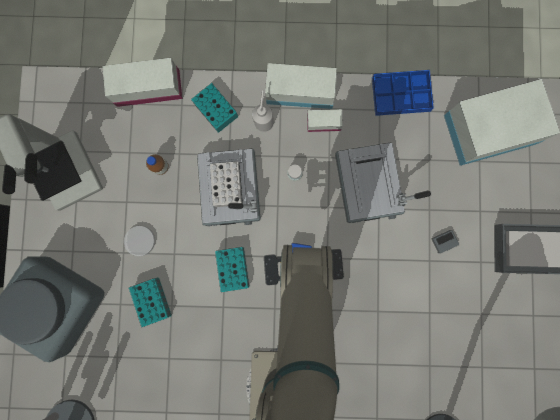

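The lever has flipped: in the top view the black handle end now leans inward at (245,340), in front of the rack. I'll move the arm clear so the side camera can see the gate bar.

```bash
python3 -m pendant '0 -0.03 -0.06 0; 0 -0.06 -0.12 0; 0 -0.08 -0.17 0; 0 -0.1 -0.22 0; 0 -0.1 -0.22 0'; python3 - <<'E'
from h import *
from meas import *
D={}
for n in("side","top"):
    p,d=optics.capture(n); D[n]=dict(p=p,d=d); np.savez(n+"4.npz",p=p,d=d)
    c=(p[130:230,210:340] if n=="side" else p[135:260,185:310])[:,:,::-1]; cv2.imwrite(f"pics/{n}4.png",cv2.resize(c,None,fx=6,fy=6,interpolation=cv2.INTER_CUBIC)[:600])
    cv2.imwrite(f"pics/{n}4f.png",p[:,:,::-1])
measure(D["top"],D["side"])
c,s=np.cos(.1135),np.sin(.1135); 
def W(x,y,z): return [.5775+c*x-s*y,.184+s*x+c*y,z]
g=[("pivot",W(-.07,-.072,.09)),("gate end",W(-.07,-.024,.09)),("tip shut",W(-.07,-.017,.155))]
for n,X in g: print(n,((proj("side",X)[0]-[210,130])*6).round())
b=[np.load(f"{n}0.npz") for n in("top","side")]
t0=np.load("top0.npz")["p"].astype(int); t4=D["top"]["p"].astype(int)
E
```

```text
time_s: 10.65
tool_pos: [0.3862, -0.2588, 0.3047]
eef_rot: [[0.994, 0.004, -0.105], [0.105, -0.004, 0.994], [0.003, -1.0, -0.004]]
wrist_force: [-0.5, 0.7, -0.5]
grip_width: 0.0006
top plat (array([578.2, 184.5]), array([207.1, 161.3]), 6.96) Zmed 0.0603
top rack (array([580. , 183.8]), array([120.1,  80.9]), 6.65) [ 210  161   32   45 1196] Z [0.1033 0.1076 0.1136]
top handle 74 [0.517 0.149 0.147] [0.505 0.131 0.11 ] [0.624 0.208 0.17 ]
side plat (array([497.7, 175.3]), array([ 65.5, 165.7]), 0.17) Zmed 0.0573
side rack (array([572.8, 190.5]), array([85.4, 69.3]), 77.61) [255 149  22  23 289] Z [0.1012 0.1046 0.11  ]
side handle 31 [0.509 0.144 0.145] [0.506 0.129 0.13 ] [0.515 0.158 0.16 ]
pivot [334. 347.]
gate end [276. 290.]
tip shut [265. 180.]
```

View pics/side4.png

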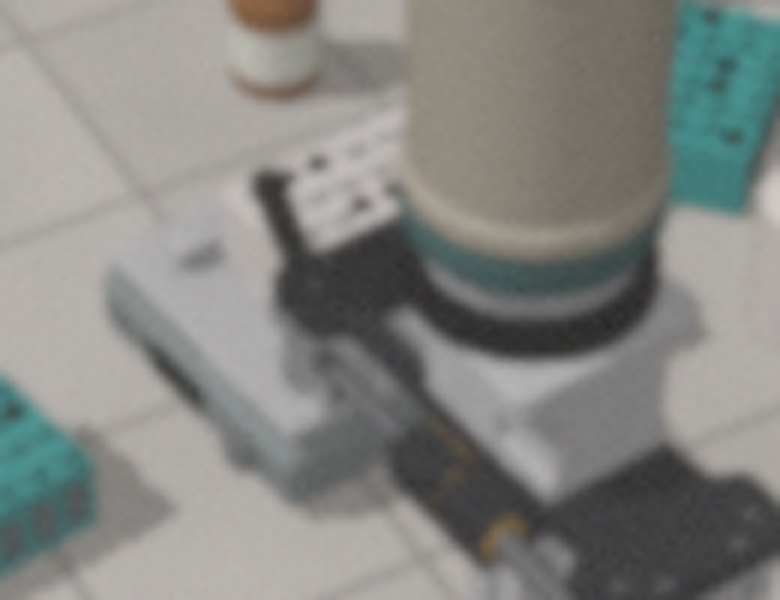

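View pics/top4f.png

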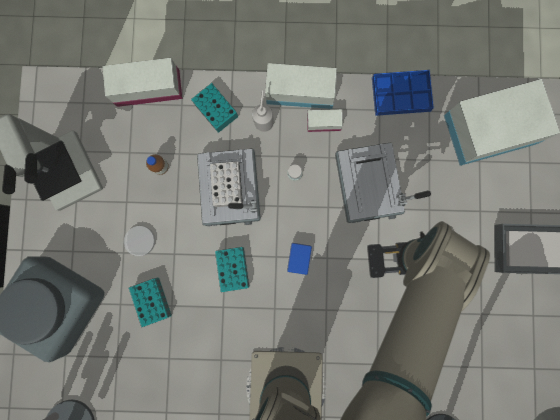

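The handle tip sits where a shut lever predicts, (265,180) in the side crop, but the arm hides the gate. I'll move once more for an unobstructed view.

```bash
python3 -m pendant '-0.03 0 -0.05 0; -0.06 0 -0.1 0; -0.08 0 -0.15 0; -0.1 0 -0.2 0; -0.1 0 -0.2 0'; python3 - <<'E'
from h import *
D={}
for n in("side","top"):
    p,d=optics.capture(n); D[n]=p.astype(int)
    c=(p[130:230,210:340] if n=="side" else p[135:260,185:310])[:,:,::-1]; cv2.imwrite(f"pics/{n}5.png",cv2.resize(c,None,fx=6,fy=6,interpolation=cv2.INTER_CUBIC)[:600])
# drift check of bench objects, top view, sub-pixel phase shift
t0=np.load("top0.npz")["p"]; 
for nm,(u,v,r) in dict(jar=(294,172,12),tipbox=(300,259,18),kit=(325,120,20),reagent=(155,163,14),wash=(263,112,16),dish=(140,240,20),timer=(445,240,16),spare=(370,182,40),sparelever=(422,195,12)).items():
    a=cv2.cvtColor(t0[v-r:v+r,u-r:u+r],cv2.COLOR_RGB2GRAY).astype(np.float32);b=cv2.cvtColor(D["top"][v-r:v+r,u-r:u+r].astype(np.uint8),cv2.COLOR_RGB2GRAY).astype(np.float32)
    g=lambda x:np.hypot(cv2.Sobel(x,5,1,0),cv2.Sobel(x,5,0,1))
    s,q=cv2.phaseCorrelate(g(a),g(b)); print(nm,np.round(s,2),round(q,2))
print(arm.read_state()["time_s"])
E
```

```text
time_s: 11.38
tool_pos: [0.3056, -0.4658, 0.3022]
eef_rot: [[0.994, -0.002, -0.107], [0.107, -0.0, 0.994], [-0.002, -1.0, 0.0]]
wrist_force: [-0.2, 0.5, -0.3]
grip_width: 0.001
jar [-0.02  0.6 ] 0.47
tipbox [-0.25 -0.27] 0.7
kit [ 0.02 -0.  ] 0.99
reagent [ 0.09 -0.18] 0.79
wash [0.06 0.04] 0.8
dish [-0.38  0.14] 0.81
timer [-0.05  0.02] 0.97
spare [-0.1 -0.1] 0.68
sparelever [-0.04  0.03] 1.02
11.475
```

View pics/side5.png

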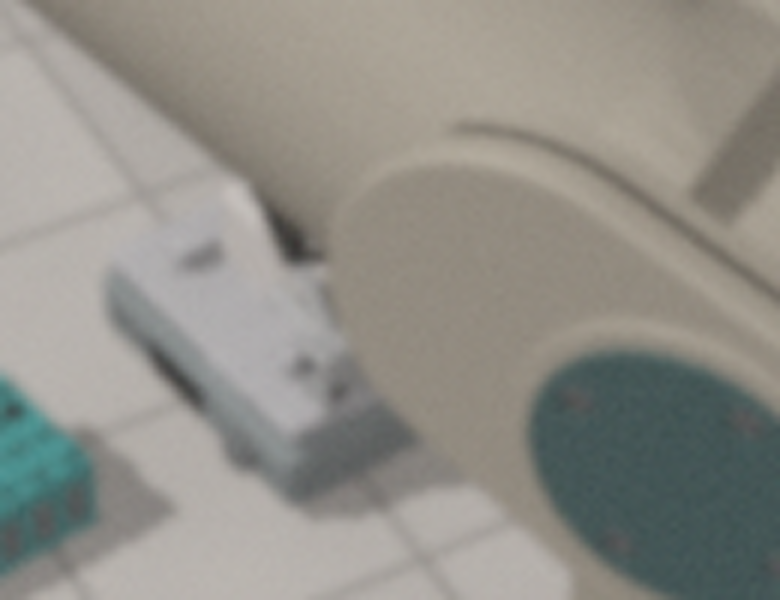

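The arm still covers part of the view, though the bar is partly visible in front of the rack. The side view was clear earlier with the arm on the left, so I'll swing back there high up for a final look.

```bash
python3 -m pendant '0 0 0.06 0; 0 0 0.12 0; 0 0 0.18 0; 0 0 0.24 0; 0 0 0.3 0' && python3 -m pendant '0 0 0.06 0; 0 0 0.12 0; 0 0 0.18 0; 0 0 0.24 0; 0 0 0.3 0' && python3 -m pendant '0 0 0.06 0; 0 0 0.12 0; 0 0 0.18 0; 0 0 0.2 0; 0 0 0.2 0' ; python3 - <<'E'
from h import *
from meas import *
D={}
for n in("side","top"):
    p,d=optics.capture(n); D[n]=dict(p=p,d=d)
    c=(p[130:230,210:340] if n=="side" else p[135:260,185:310])[:,:,::-1]; cv2.imwrite(f"pics/{n}6.png",cv2.resize(c,None,fx=6,fy=6,interpolation=cv2.INTER_CUBIC)[:600])
measure(D["top"],D["side"])
t0=np.load("top0.npz")["d"]; C0=cloud("top",t0); C=cloud("top",D["top"]["d"])
for nm,(x,y,r,zl) in dict(jar=(.624,-.013,.035,.03),tipbox=(.372,-.033,.06,.03)).items():
    for c in(C0,C):
        m=(abs(c[...,0]-x)<r)&(abs(c[...,1]-y)<r)&(c[...,2]>zl)&(c[...,2]<.07); print(nm,m.sum(),c[m].mean(0).round(4))
E
```

```text
time_s: 12.1
tool_pos: [0.2732, -0.1615, 0.3033]
eef_rot: [[0.993, 0.0, -0.115], [0.115, 0.0, 0.993], [0.0, -1.0, 0.0]]
wrist_force: [1.1, -0.1, 0.3]
grip_width: 0.0006
time_s: 12.72
tool_pos: [0.2381, 0.1353, 0.3035]
eef_rot: [[0.993, 0.002, -0.115], [0.115, -0.001, 0.993], [0.002, -1.0, -0.001]]
wrist_force: [1.3, -0.4, -0.7]
grip_width: 0.0005
time_s: 13.35
tool_pos: [0.2153, 0.3327, 0.3032]
eef_rot: [[0.993, -0.001, -0.118], [0.118, -0.0, 0.993], [-0.001, -1.0, -0.0]]
wrist_force: [-0.2, -0.8, -0.2]
grip_width: 0.0005
top plat (array([578.8, 184.3]), array([206.8, 162.1]), 6.5) Zmed 0.0605
top rack (array([579.7, 183.5]), array([120.5,  80.7]), 6.37) [ 210  161   31   45 1198] Z [0.1035 0.1076 0.1135]
top handle 86 [0.518 0.149 0.146] [0.505 0.131 0.11 ] [0.626 0.202 0.167]
side plat (array([574.8, 183.9]), array([208.7, 166.2]), 6.67) Zmed 0.0574
side rack (array([566.4, 175.6]), array([152.2,  96.9]), 20.79) [255 148  40  39 676] Z [0.1008 0.1046 0.1107]
side handle 40 [0.509 0.143 0.145] [0.504 0.129 0.129] [0.514 0.157 0.162]
jar 154 [ 0.627  -0.0094  0.0537]
jar 153 [ 0.6273 -0.0094  0.0541]
tipbox 603 [ 0.374  -0.0296  0.0452]
tipbox 605 [ 0.374  -0.0296  0.0451]
```

View pics/side6.png

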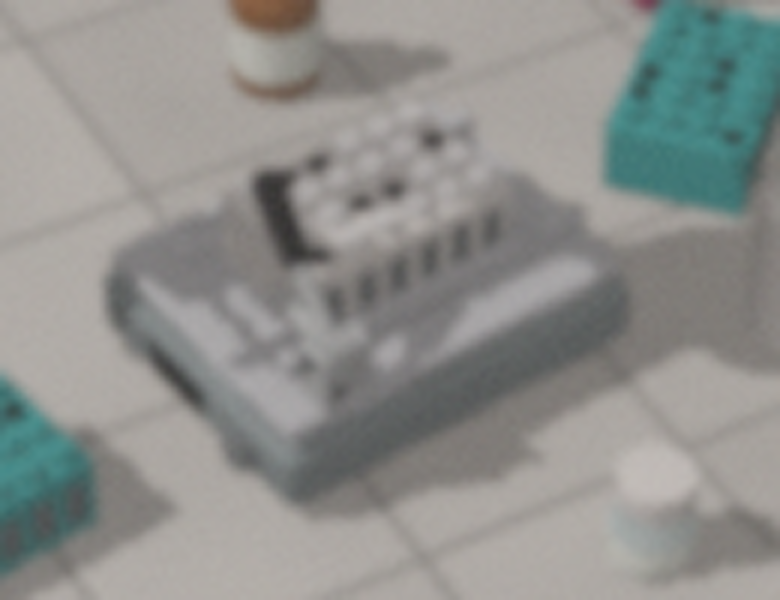

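In the clear view, the lever is shut with its handle end at (268,185). The gate bar runs from about (335,350) to (275,290) in front of the rack, and the rack is home. The jar and tipbox haven't moved.

```bash
python3 -c "
from workcell import arm; print(arm.hand_in())"
```

```text
the job is handed in; nothing more can be done
None
```

The rack is fully home against the back stop, and that mixer's lever has snapped shut with its gate bar across the front of the rack. I handed the job in at about 13.5 s.

- **Rack:** I pushed it with closed fingertips, using about 4 N to slide it. At the stop it stalled and the force rose to 12 N. In the last top view its centre was within about 1 mm of the mixer's.
- **Lever:** I pushed the handle from outside past its centre and it snapped shut. The handle tip is where a shut lever should put it, to within a few mm. In the last clear side view, the gate bar appears to lie level in front of the rack. The picture is blurry there, so I rely mainly on the tip position.
- **Other things:** The spare lever is unchanged, and nothing on the bench moved measurably. An image comparison showed a 0.6 px shift at the jar, but its depth points agree to 0.4 mm, so I put that down to moving shadows.
- **Failed check:** The side view's rack fit after shutting was unusable because the handle merged with the rack in the picture. The rack check after shutting therefore rests on the top view; the side view agreed within 1 mm before the lever was shut.

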